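Sort the parts of a stripped espresso machine

TASK

The espresso machine has been stripped for repair and its five parts lie mixed on the bench: sort them. The filter basket (mouth up) and the brass shower block go into the steel pan for descaling, the pump into the long bay and the solenoid valve into the short bay of the grey tray for testing, and the worn rubber gasket into the scrap carton. Set the first four down flat on the floor of the pan or bay, the way up they lie now, none on top of another and none dropped, and do not shove the mug or the multimeter.

Things in the scene. Friction and masses are not known exactly. Their poses are not given: they have to be found in the camera images.
- basket: Coffee filter basket of thin stainless steel, a small open cup standing mouth up: 26 mm high, round, 53 mm across the wall, with a flat rim flange 60 mm across and 3.5 mm thick at the top; 60 g. Origin: centre of its underside; z up through the mouth.
- shower: Shower block of the brew group: a plain solid brass disc, 54 mm across and 15 mm thick, lying flat, with a small dark screw hole in the middle and a circle of eight small dark water holes; 220 g. Origin: centre of its underside; z up.
- gasket: Worn group gasket: a black rubber ring lying flat, 64 mm outside, 48 mm inside (wall 8 mm wide), 10 mm thick, stiff; 20 g. Origin: centre of the ring at its underside; z up.
- pump: Vibration pump lying on its frame, 105 mm long along its x: a block 52 mm long (x), 40 mm wide (y) and 42 mm high in the middle (black coil in a steel frame), a thin grey plastic inlet spigot towards -x and a brass outlet towards +x, their axis 21 mm above the underside; two small blades stick up to 46 mm. 400 g. Origin: underside of the block, midway along the length; z up.
- valve: Solenoid valve lying on its side, 62 mm long along its x: a black coil block 34 mm long (x -25 to +9 mm), 32 mm wide (y) and 32 mm high, then a small brass valve body (x 9 to 23 mm, 26 mm wide) with a hose spigot to x = 31 mm; a steel nut at the other end to x = -31 mm; three small blades on top to 39 mm. 170 g. Origin: underside, midway along the length; z up.
- pan: Round descaling pan of stainless steel, empty and dry: inside 170 mm across, flat floor 4 mm above its underside, wall 3 mm, rim 42 mm above the bench, a small wire lug on either side at x = +-108 mm, 37 mm high. Origin: centre of its underside; z up. It stands firmly on the bench and does not shift.
- tray: Grey plastic test tray, 116 mm (x) by 220 mm (y), walls 4 mm thick and 20 mm high, floor 4 mm above its underside. A cross wall divides it into a long bay (inside 108 mm in x, 128 mm in y, centre at y = -42 mm) and a short bay (inside 108 mm in x, 80 mm in y, centre at y = +66 mm). Origin: centre of its underside; z up. It stands firmly on the bench and does not shift.
- carton: Scrap carton: an open square cardboard box, 140 mm by 140 mm outside, 50 mm high, walls and floor 4 mm thick, flaps folded down outside. Origin: centre of its underside; z up. It stands firmly on the bench and does not shift.
- mug: Bystander: white coffee mug, 80 mm across, 90 mm high, handle on its +y side. Origin: centre of its underside. Loose.
- meter: Bystander: black multimeter lying on its back, 150 mm (x) by 78 mm (y), 36 mm high (45 mm at its dial). Origin: centre of its underside. Loose.
There are look-alikes about, which are no part of the job. Of the things shaped like the gasket, the black one is meant.

How it is judged:
At the end, for the whole second after the job is handed in: Basket (mouth up) and shower block in the pan, pump in the long bay, valve in the short bay: each flat on the floor there (tilt under 0.15 rad, underside within 5 mm of it). Gasket inside the carton (within 55 mm of its middle each way). All released and at rest (horizontal distance between basket and pan below 0.055 m and z of basket in the frame of pan between 0 and 0.009 m and angle between each of basket, shower, pump, valve's own z axis and vertical below 0.15 rad and horizontal distance between shower and pan below 0.058 m and z of shower in the frame of pan between 0 and 0.009 m and x of pump in the frame of tray between -0.042 and 0.042 m and y of pump in the frame of tray between -0.088 and 0.004 m and z of pump in the frame of tray between 0 and 0.009 m and x of valve in the frame of tray between -0.042 and 0.042 m and y of valve in the frame of tray between 0.04 and 0.092 m and z of valve in the frame of tray between 0 and 0.009 m and x of gasket in the frame of carton between -0.055 and 0.055 m and y of gasket in the frame of carton between -0.055 and 0.055 m and z of gasket in the frame of carton between 0 and 0.04 m and linear speed of each of basket, shower, gasket, pump, valve below 0.02 m/s); the robot touches nothing.
It fails at once if the coffee mug or the multimeter is shoved more than 30 mm (distance of any of mug, meter from where it was at the start of the episode above 0.03 m).
It fails at once if the basket, the shower block, the pump or the valve is dropped or thrown (moves faster than 0.7 m/s, a free fall of about 25 mm, out of the fingers' hold) ((linear speed of basket above 0.7 m/s and contact force between the fingers and basket below 0.01 N) or (linear speed of shower above 0.7 m/s and contact force between the fingers and shower below 0.01 N) or (linear speed of pump above 0.7 m/s and contact force between the fingers and pump below 0.01 N) or (linear speed of valve above 0.7 m/s and contact force between the fingers and valve below 0.01 N)).
It also fails if it takes over 128 s, if anything falls off the work surface, if the arm or the gripper's body presses on something with over 40 N, if the wrist force passes 120 N, or if a joint passes its speed limit or range.

ROBOT

A 6-joint arm with a two-finger parallel gripper is mounted at the origin on the work surface. World frame = base frame: x ahead of the robot, y to its left, z up, the work surface at z = 0. Lengths are in m, angles in rad, forces in N, time in s.
With the tool pointing down it reaches from about 0.325 to 0.775 m from the base axis. Payload 5.5 kg.
Tool frame: the origin (TCP) lies on the centre line of the jaws, within the pads' length; the fingertips stand 22 mm ahead of it and the grasp point (between the pads) lies 3 mm ahead of it; z points along the fingers, y is the line along which they close (so a half turn about z gives the same grasp; the last joint's range is limited). The gripper opens to 88 mm and grips with 3 to 60 N. Pads are 20 mm wide; open, the fingers measure 115 mm over their backs; the gripper's body (75 mm by 178 mm) begins 61 mm behind the grasp point.
Start: joints at [1.173, 0.091, 1.231, -0, 1.82, -0.057], TCP at [0.201, 0.566, 0.245] pointing down, gripper open.
Joint ranges: [-2.87, 2.87], [-0.86, 2.18], [0.17, 2.46], [-1.51, 4.65], [0.06, 2.69], [-2.65, 2.65]. Speed limits (rad/s): [2.57, 2.57, 3.01, 3.14, 3.14, 3.14].

INTERFACE

Orientations are given as a 3x3 rotation matrix whose columns are the frame's x, y, z axes.
In Python, from plant import arm gives the robot as it stands. The module is installed in compiled form; this text tells all that it offers.
- The arm moves only by the shell command python3 -m inch 'ROWS'. ROWS is JSON, a list that holds one entry, the list of rows, each a list of 7 numbers: the finger opening in cm, from 0 to 8.78, then the shift along the tool's x, y, z in cm, then the turn, a rotation vector about the tool's x, y, z in rad. A call has 1 to 5 rows; each row is the pose to reach, as a shift and turn from the pose commanded when the call began, along the tool's axes at that moment; what a row does not reach only later rows make up. A row lasts 1/8 s, in which the tool goes at most 62.5 mm and 10.7 degrees, less where a joint would pass 70% of its speed; a pose out of reach is approached as far as the arm can. A call with a gripper value outside its range is refused whole. The fingers move at their own pace and stop on an object; the grip force is fixed at half the most. Time passes only in rows, so rows that repeat a pose let the fingers close. It gives the time, the measured TCP pose, the force, the opening and the grip force at its end, in the units of the state.
- arm.read_state(): the state, without advancing time (a new reading comes with each control period).
- arm.camera(name): name is "scene" or "side" or "wrist"; returns a dict with "color" (400x640x3 uint8, red, green, blue), "depth" (400x640 float32, m along the optical axis (not along the pixel's ray), 0 where there is no reading), "mtx" (3x3 intrinsics, pixels), "rvec" (rotation vector, rad) and "tvec" (3), from world to camera coordinates, as OpenCV has them; the wrist camera has in their place "hand_eye" (4x4, takes a point from camera to tool coordinates, whose origin is the TCP and whose axes are the flange's). Camera axes: x right, y down, z forward; pixel columns grow to the right and rows downward; lengths in m; the calibration is good to about 2 mm. A picture is of the moment at which its call begins: read the wrist's pose just before it.
- arm.job_done(): hands the job in; it is judged then, once.
The state is a dict: "t": time; "q": joint angles; "joint_vel": joint speeds; "effort": joint torques, N m; "tool_pos": TCP position; "orientation": TCP orientation; "wrist_force": force on the tool from outside, world axes, zero at the start; "ft_torque": the same for the moment, N m; "width": opening from 0.0 (shut) to 1.0 (fully open); "finger_force": force on a finger pad.
Only numpy, scipy, OpenCV 4.12 (cv2) and the standard library are available. Lean on these libraries where they do the work, as an engineer would, in place of code of your own. Each camera call takes 0.05 s, during which the arm holds its last target. There are 200 camera calls.

## Working session

There is one attempt and no reset: what is moved stays moved. The work goes in short steps, Python scripts to look and compute and a shell command to move; the robot and the scene stay as the last step left them, time stands still between calls to the robot, and variables do not carry over. Pictures are saved under pics/ and viewed, at most 14 in all, crops included, and the job is handed in when it is done.

```bash
mkdir -p pics; cat > h.py <<'E'
import numpy as np, cv2
from plant import arm
def cam(n):
    s=arm.read_state(); c=arm.camera(n)
    if n=="wrist":
        T=np.eye(4);T[:3,:3]=s["orientation"];T[:3,3]=s["tool_pos"];M=T@np.array(c["hand_eye"])
    else:
        R=cv2.Rodrigues(np.array(c["rvec"],float))[0];M=np.eye(4);M[:3,:3]=R.T;M[:3,3]=-R.T@np.array(c["tvec"]).ravel()
    c["M"]=M;return c
def ray(c,u,v,z):
    d=c["M"][:3,:3]@np.linalg.inv(c["mtx"])@np.array([u,v,1.]);o=c["M"][:3,3]
    return o+d*(z-o[2])/d[2]
def cloud(c):
    v,u=np.mgrid[:400,:640];d=c["depth"]
    p=np.stack([u*d,v*d,d],-1)@np.linalg.inv(c["mtx"]).T
    return p@c["M"][:3,:3].T+c["M"][:3,3]
def save(c,f): cv2.imwrite("pics/"+f,c["color"][...,::-1])
E
python3 - <<'E'
from h import *
for n in("scene","side"):
    c=cam(n);save(c,n+"0.png");print(n,c["M"].round(3).tolist())
    np.savez(n+"0.npz",**{k:c[k] for k in("color","depth","mtx","M")})
s=arm.read_state();print(s)
E
```

```text
scene [[-0.637, 0.552, -0.538, 1.169], [0.771, 0.464, -0.437, 0.462], [0.008, -0.693, -0.721, 0.814], [0.0, 0.0, 0.0, 1.0]]
side [[0.982, -0.118, 0.15, 0.404], [-0.191, -0.56, 0.806, -0.749], [-0.011, -0.82, -0.572, 0.572], [0.0, 0.0, 0.0, 1.0]]
{'t': 0.1, 'q': array([ 1.17326547e+00,  9.17576093e-02,  1.23174407e+00, -1.84841161e-05,
        1.81981310e+00, -5.66686415e-02]), 'joint_vel': array([ 0.00027401, -0.00020952, -0.00312261,  0.00014624, -0.00270474,
        0.000703  ]), 'effort': array([ 2.77414823e-03, -4.47859704e+01, -4.07567203e+01,  6.99295755e-02,
        2.84937612e-02, -9.13219196e-05]), 'tool_pos': array([0.20048024, 0.56527151, 0.24364755]), 'orientation': array([[-9.42465233e-01,  3.34303547e-01, -6.50189549e-04],
       [ 3.34304170e-01,  9.42463887e-01, -1.59476389e-03],
       [ 7.96449467e-05, -1.72037060e-03, -9.99998517e-01]]), 'wrist_force': array([-0.62798502,  1.21918865,  0.19188515]), 'ft_torque': array([-0.02326974,  0.00585741,  0.01370754]), 'finger_force': 0.0, 'width': 1.0026867518588494}
```

View pics/scene0.png

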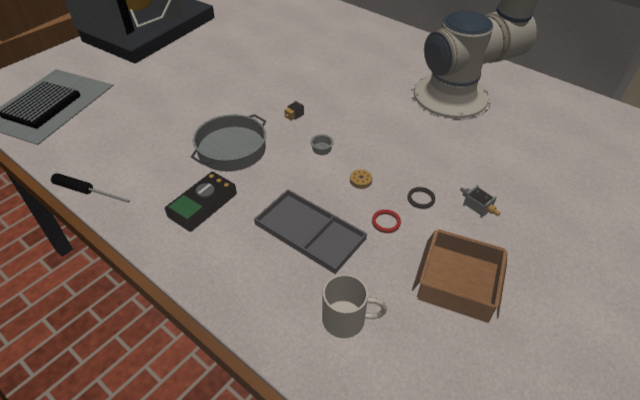

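View pics/side0.png

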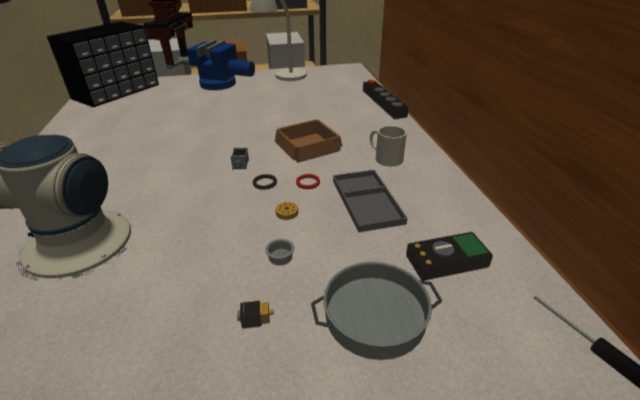

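Scene view: pan (230,142), valve (294,110), basket (321,144), shower block (361,178), black ring (421,197), red ring (386,220), pump (480,201), tray (310,230), carton (463,272), mug (345,305), meter (202,200). The two gasket-shaped candidates are the black ring at (421,197) and the red one at (386,220). The black one is meant, and I'll confirm it in a crop.

```bash
cat > m.py <<'E'
from h import *
C={n:dict(np.load(n+"0.npz")) for n in("scene","side")}
P={n:cloud(C[n]) for n in C}
seeds=dict(pan=(230,142),valve=(294,110),basket=(321,150),shower=(361,178),gasket=(421,189),red=(386,212),pump=(480,201),tray=(310,230),carton=(463,295),mug=(345,320),meter=(202,200))
for n in C:
    p=P[n];ok=(C[n]["depth"]>0)&(p[...,2]>.004)&(p[...,2]<.12)&(p[...,0]>.1)&(p[...,0]<.95)&(abs(p[...,1])<.6)
    k,L,st,ce=cv2.connectedComponentsWithStats(ok.astype(np.uint8))
    for i in range(1,k):
        if st[i,4]<60: continue
        q=p[L==i];zt=np.percentile(q[:,2],97);t=q[q[:,2]>zt-.006]
        r=cv2.minAreaRect((t[:,:2]*1000).astype(np.float32))
        print(n,ce[i].round(),st[i,4],"ztop",zt.round(4),"rect",np.round(r[0]),np.round(r[1]),round(r[2]))
E
python3 m.py
python3 - <<'E'
import cv2
a=cv2.imread('pics/scene0.png')[85:245,250:530]
cv2.imwrite('pics/crop1.png',cv2.resize(a,(800,457),interpolation=2))
E
```

```text
scene [294. 111.] 284 ztop 0.0365 rect [ 372. -284.] [48. 35.] 0
scene [433. 111.] 85 ztop 0.0151 rect [105.   0.] [10. 62.] 0
scene [217. 167.] 5467 ztop 0.0439 rect [ 651. -261.] [380. 181.] 37
scene [321. 144.] 366 ztop 0.0293 rect [ 430. -137.] [59. 56.] 39
scene [360. 179.] 349 ztop 0.0198 rect [463.  12.] [53. 51.] 5
scene [ 78. 186.] 590 ztop 0.0304 rect [ 917. -496.] [ 23. 101.] 20
scene [421. 198.] 296 ztop 0.014 rect [420. 155.] [64. 63.] 40
scene [479. 202.] 736 ztop 0.0444 rect [359. 267.] [54. 44.] 81
scene [311. 230.] 4312 ztop 0.0225 rect [660.  19.] [119. 224.] 3
scene [386. 221.] 327 ztop 0.0142 rect [532. 133.] [63. 61.] 57
scene [462. 275.] 5987 ztop 0.0531 rect [565. 332.] [151. 149.] 18
scene [347. 306.] 2689 ztop 0.092 rect [782. 206.] [80. 79.] 38
side [393. 106.] 475 ztop 0.0394 rect [905. 532.] [ 54. 136.] 6
side [307. 140.] 1699 ztop 0.049 rect [562. 329.] [149. 154.] 18
side [389. 145.] 1113 ztop 0.0879 rect [779. 203.] [81. 76.] 70
side [239. 158.] 326 ztop 0.0406 rect [357. 265.] [55. 40.] 80
side [369. 200.] 1151 ztop 0.0195 rect [659.  16.] [118. 222.] 3
side [264. 181.] 148 ztop 0.0102 rect [418. 149.] [61. 61.] 3
side [307. 181.] 152 ztop 0.01 rect [530. 129.] [62. 61.] 80
side [286. 210.] 306 ztop 0.0153 rect [459.   8.] [54. 53.] 87
side [407. 285.] 6622 ztop 0.0417 rect [ 647. -268.] [376. 182.] 36
side [279. 251.] 463 ztop 0.0258 rect [ 428. -139.] [61. 57.] 84
side [606. 352.] 1292 ztop 0.0275 rect [ 909. -484.] [24. 68.] 20
side [254. 314.] 736 ztop 0.0325 rect [ 369. -288.] [33. 47.] 88
```

View pics/crop1.png

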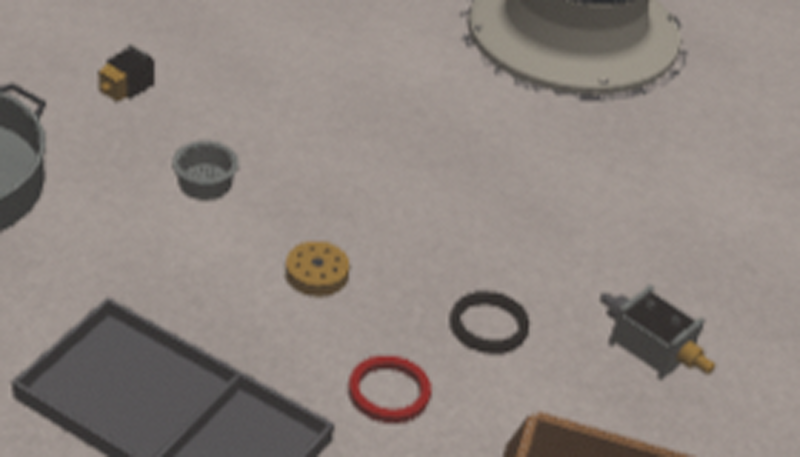

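The crop confirms the ring at scene (421,197) is black and the one at (386,220) is red. I'll use the black one. Next I need the pan, meter, tray and carton yaw, plus the pump and valve axes.

```bash
cat > m2.py <<'E'
from h import *
C={n:dict(np.load(n+"0.npz")) for n in("scene","side")}
for n in C:
    p=cloud(C[n]);z=p[...,2];X=p[...,0];Y=p[...,1];hsv=cv2.cvtColor(C[n]["color"],cv2.COLOR_RGB2HSV)
    off=.003 if n=="scene" else 0
    near=(C[n]["depth"]>0)&(z>.005)
    # pan rim circle (exclude meter/lugs), radial fit
    c=np.array([.56,-.29])
    m=near&(z-off>.038)&(z-off<.046)&(np.hypot(X-.56,Y+.32)<.16)
    q=p[m][:,:2]
    for _ in range(15):
        A=np.c_[2*q,np.ones(len(q))];s=np.linalg.lstsq(A,(q**2).sum(1),rcond=None)[0];c=s[:2];r=np.sqrt(s[2]+c@c)
        d=abs(np.hypot(*(q-c).T)-r);k=d<max(.004,np.percentile(d,85))
        if k.all(): break
        q=q[k]
    print(n,"pan",c.round(4),r.round(4),len(q))
    m=near&(np.hypot(X-c[0],Y-c[1])>.095)&(np.hypot(X-c[0],Y-c[1])<.35)&(z>.012)&(Y<-.08)&(Y>-.4)&(X>.6)
    k,L,st,ce=cv2.connectedComponentsWithStats(m.astype(np.uint8));i=1+st[1:,4].argmax();r=cv2.minAreaRect((p[L==i][:,:2]*1000).astype(np.float32));print(n,"meter",r)
    for nm,(x,y) in dict(pump=(.358,.266),valve=(.37,-.287)).items():
        m=near&(z>.012)&(np.hypot(X-x,Y-y)<.07);q=p[m];r=cv2.minAreaRect((q[:,:2]*1000).astype(np.float32))
        br=m&(hsv[...,1]>110)&(hsv[...,2]>90)
        print(n,nm,np.round(r[0]),np.round(r[1]),round(r[2],1),"brass",p[br].mean(0).round(3),br.sum())
E
python3 m2.py
```

```text
scene pan [ 0.578  -0.3155] 0.0886 308
scene meter ((759.943603515625, -216.71319580078125), (149.49667358398438, 81.26314544677734), 3.4431827068328857)
scene pump [359. 268.] [103.  45.] 82.6 brass [0.366 0.304 0.029] 59
scene valve [ 374. -284.] [55. 37.] 4.0 brass [ 0.388 -0.285  0.029] 41
side pan [ 0.5758 -0.3198] 0.0885 910
side meter ((756.5861206054688, -221.3992462158203), (149.34286499023438, 79.85731506347656), 3.2217442989349365)
side pump [355. 252.] [81. 40.] 80.0 brass [nan nan nan] 0
side valve [ 370. -288.] [34. 61.] 87.6 brass [ 0.388 -0.289  0.026] 119m2.py:22: RuntimeWarning: Mean of empty slice.
  print(n,nm,np.round(r[0]),np.round(r[1]),round(r[2],1),"brass",p[br].mean(0).round(3),br.sum())
  ret = um.true_divide(
```

```bash
cat > go.py <<'E'
import sys
from h import *
# usage: go.py x y z yaw(deg of tool y, mod 180)   -> shift cm, turn rad
s=arm.read_state();R=np.array(s["orientation"]);p=np.array(s["tool_pos"])
x,y,z,w=map(float,sys.argv[1:5])
d=R.T@(np.array([x,y,z])-p)*100
cur=np.degrees(np.arctan2(R[1,1],R[0,1]))
dw=(w-cur+90)%180-90
print("t",round(s["t"],2),"p",p.round(4),"yaw",round(cur,1),"q6",round(s["q"][5],2),"w",round(s["width"],3),"ff",round(s["finger_force"],1),"Rz",R[:,2].round(3),"F",np.round(s["wrist_force"],1))
print("shift",d.round(2),"turn",round(-np.radians(dw),3),"rows",int(max(np.linalg.norm(d)/6.25,abs(dw)/10.7)+1))
E
python3 go.py .358 .266 .20 -9.5
```

```text
t 0.1 p [0.2005 0.5653 0.2436] yaw 70.5 q6 -0.06 w 1.003 ff 0.0 Rz [-0.001 -0.002 -1.   ] F [-0.6  1.2  0.2]
shift [-24.85 -22.93   4.4 ] turn 1.396 rows 8
```

```bash
python3 -m inch '[[[8.7,-5,-4.6,0.8,0,0,0.17],[8.7,-10,-9.2,1.6,0,0,0.34],[8.7,-15,-13.8,2.4,0,0,0.51],[8.7,-20,-18.4,3.2,0,0,0.68],[8.7,-24.8,-22.9,4,0,0,0.85]]]'; python3 go.py .358 .266 .20 -9.5
```

```text
t: 0.72
tool_pos: [0.3456, 0.2891, 0.2073]
orientation: [[-0.366, 0.931, -0.0], [0.931, 0.366, -0.0], [-0.0, -0.0, -1.0]]
wrist_force: [1.3, 0.9, 0.8]
width: 0.993
finger_force: 0.0
t 0.72 p [0.3456 0.2891 0.2073] yaw 21.5 q6 0.25 w 0.993 ff 0.0 Rz [-0. -0. -1.] F [1.3 0.9 0.8]
shift [-2.6   0.31  0.73] turn 0.541 rows 3
```

```bash
python3 -m inch '[[[8.7,0,0,0,0,0,0.18],[8.7,0,0,0,0,0,0.36],[8.7,0,0,0,0,0,0.52],[8.7,0,0,0,0,0,0.52]]]'; python3 - <<'E'
from h import *
c=cam("wrist");save(c,"w1.png");p=cloud(c);z=p[...,2];hsv=cv2.cvtColor(c["color"],cv2.COLOR_RGB2HSV)
print(c["M"].round(3).tolist())
for lo,hi in((.012,.06),(.036,.044)):
    m=(c["depth"]>0)&(z>lo)&(z<hi)&(np.hypot(p[...,0]-.358,p[...,1]-.266)<.07)
    r=cv2.minAreaRect((p[m][:,:2]*1000).astype(np.float32));print(m.sum(),np.round(r[0],1),np.round(r[1],1),round(r[2],1),np.percentile(p[m][:,2],95))
E
python3 go.py .358 .266 .20 -9.5
```

```text
t: 1.23
tool_pos: [0.3451, 0.2908, 0.2075]
orientation: [[0.138, 0.99, -0.001], [0.99, -0.138, -0.0], [-0.001, -0.001, -1.0]]
wrist_force: [-0.1, -0.2, 0.4]
width: 0.992
finger_force: 0.0
[[0.99, -0.132, -0.043, 0.356], [-0.139, -0.944, -0.299, 0.373], [-0.001, 0.302, -0.953, 0.348], [0.0, 0.0, 0.0, 1.0]]
2122 [357.3 266.3] [104.6  40. ] 80.6 0.04265907389481138
1504 [357.3 266.1] [52.5 40. ] 80.7 0.04274250246882255
t 1.27 p [0.3451 0.2909 0.2076] yaw -7.8 q6 0.76 w 0.991 ff 0.0 Rz [-0.001 -0.    -1.   ] F [ 0.6 -0.3  0.2]
shift [-2.29  1.62  0.76] turn 0.029 rows 1
```

View pics/w1.png

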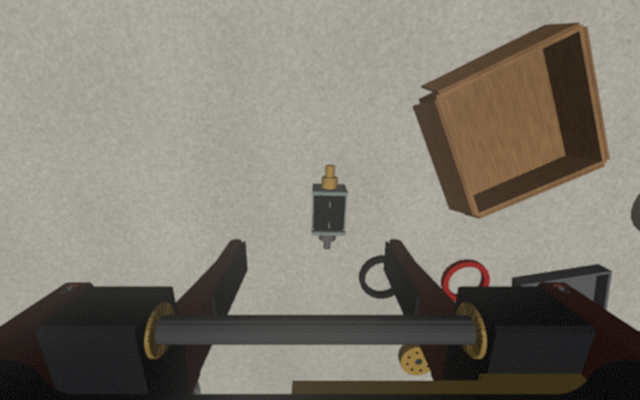

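The wrist depth gives the pump centre as (0.3573, 0.2662), yaw 80.6°, with a 52.5×40 mm block. That matches the given sizes, so I'm going down on it.

```bash
python3 -m inch '[[[7,-2.27,1.55,3,0,0,0.028],[7,-2.27,1.55,8,0,0,0.028],[7,-2.27,1.55,11.8,0,0,0.028],[7,-2.27,1.55,11.8,0,0,0.028],[7,-2.27,1.55,11.8,0,0,0.028]]]'; python3 go.py .3573 .2662 .03 -9.4
```

```text
t: 1.9
tool_pos: [0.3579, 0.2668, 0.0916]
orientation: [[0.166, 0.986, 0.002], [0.986, -0.166, 0.001], [0.001, 0.001, -1.0]]
wrist_force: [0.6, 0.8, -0.1]
width: 0.798
finger_force: 0.0
t 1.9 p [0.3579 0.2668 0.0916] yaw -9.5 q6 0.73 w 0.798 ff 0.0 Rz [ 0.002  0.001 -1.   ] F [ 0.6  0.8 -0.1]
shift [-0.07 -0.06  6.16] turn -0.002 rows 1
```

```bash
python3 -m inch '[[[7,-0.05,-0.05,4,0,0,0],[7,-0.05,-0.05,6.1,0,0,0],[7,-0.05,-0.05,6.1,0,0,0],[2,-0.05,-0.05,6.1,0,0,0],[2,-0.05,-0.05,6.1,0,0,0]]]';  python3 -m inch '[[[2,0,0,0,0,0,0],[2,0,0,0,0,0,0],[2,0,0,0,0,0,0]]]'; python3 go.py .3573 .2662 .15 -9.4
```

```text
t: 2.52
tool_pos: [0.3578, 0.2666, 0.0309]
orientation: [[0.167, 0.986, 0.003], [0.986, -0.167, 0.002], [0.002, 0.002, -1.0]]
wrist_force: [-0.4, 0.1, 0.7]
width: 0.61
finger_force: 0.0
t: 2.9
tool_pos: [0.3572, 0.2661, 0.0297]
orientation: [[0.167, 0.986, 0.001], [0.986, -0.167, 0.001], [0.001, 0.001, -1.0]]
wrist_force: [-0.3, -0.4, 5.3]
width: 0.453
finger_force: 30.0
t 2.9 p [0.3572 0.2661 0.0297] yaw -9.6 q6 0.73 w 0.453 ff 30.0 Rz [ 0.001  0.001 -1.   ] F [-0.3 -0.4  5.3]
shift [  0.02   0.02 -12.03] turn -0.004 rows 2
```

```bash
python3 -m inch '[[[2,0,0,-3,0,0,0],[2,0,0,-8,0,0,0],[2,0,0,-10.5,0,0,0],[2,0,0,-10.5,0,0,0]]]'; python3 go.py .662 -.024 .14 3
```

```text
t: 3.4
tool_pos: [0.3573, 0.2662, 0.135]
orientation: [[0.167, 0.986, 0.002], [0.986, -0.167, 0.001], [0.002, 0.002, -1.0]]
wrist_force: [-0.3, 0.6, -3.8]
width: 0.452
finger_force: 30.0
t 3.4 p [0.3573 0.2662 0.135 ] yaw -9.6 q6 0.73 w 0.452 ff 30.0 Rz [ 0.002  0.001 -1.   ] F [-0.3  0.6 -3.8]
shift [-23.52  34.89  -0.48] turn -0.22 rows 7
```

```bash
python3 -m inch '[[[2,-3.3,5,0,0,0,-0.04],[2,-6.6,10,-0.5,0,0,-0.09],[2,-9.9,15,-0.5,0,0,-0.14],[2,-13.2,20,-0.5,0,0,-0.18],[2,-16.5,24.5,-0.5,0,0,-0.22]]]'; python3 -m inch '[[[2,-3.5,5,0,0,0,0],[2,-6.2,8.9,0,0,0,0],[2,-6.2,8.9,0,0,0,0],[2,-6.2,8.9,0,0,0,0]]]'; cat > tray.py <<'E'
from h import *
c=cam("wrist");save(c,"w2.png");p=cloud(c);z=p[...,2]
m=(c["depth"]>0)&(z>.016)&(z<.024)&(abs(p[...,0]-.66)<.09)&(abs(p[...,1]-.017)<.14)
q=p[m];r=cv2.minAreaRect((q[:,:2]*1000).astype(np.float32));print(m.sum(),r,np.median(q[:,2]))
f=p[(c["depth"]>0)&(abs(p[...,0]-.66)<.04)&(abs(p[...,1]-.085)<.03)];print("floor",np.median(f[:,2]))
E
python3 tray.py; python3 go.py .662 -.024 .14 3
```

```text
t: 4.03
tool_pos: [0.5708, 0.0606, 0.1352]
orientation: [[-0.053, 0.999, -0.005], [0.999, 0.053, 0.0], [0.0, -0.005, -1.0]]
wrist_force: [0.6, 1.3, -3.7]
width: 0.453
finger_force: 30.0
t: 4.53
tool_pos: [0.6616, 0.0052, 0.1357]
orientation: [[-0.052, 0.999, -0.005], [0.999, 0.052, 0.001], [0.001, -0.005, -1.0]]
wrist_force: [1.2, -0.8, -4.3]
width: 0.454
finger_force: 30.0
3374 ((659.4186401367188, 18.78826904296875), (116.58244323730469, 218.980712890625), 2.5467796325683594) 0.020037166292101033
floor 0.004315890393158467
t 4.58 p [0.6616 0.0056 0.137 ] yaw 3.0 q6 -0.1 w 0.452 ff 30.0 Rz [-0.003  0.    -1.   ] F [ 1.4  0.7 -4. ]
shift [-2.96 -0.12 -0.3 ] turn 0.0 rows 1
```

View pics/w2.png

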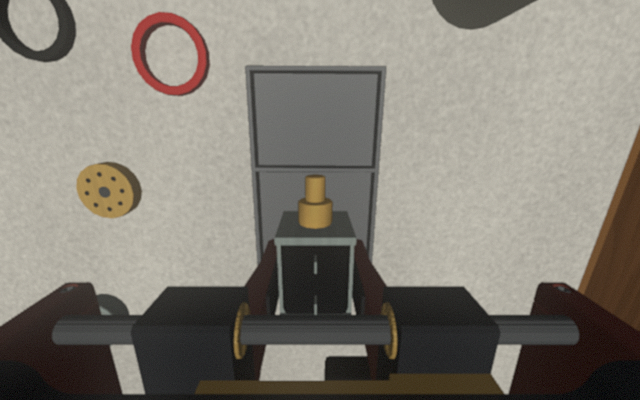

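Image w2: the tray runs from (247,67) to (385,67) at its far edge, with the cross wall at row 167. The pump hangs straight at (315,250). The tray measures 116.6×219 mm, centred at (0.659, 0.0185) with yaw 2.5°.

```bash
python3 -m inch '[[[2,-2.95,-0.1,0,0,0,0],[2,-2.95,-0.1,4,0,0,0],[2,-2.95,-0.1,8,0,0,0],[2,-2.95,-0.1,8.5,0,0,0],[2,-2.95,-0.1,8.5,0,0,0]]]'; python3 go.py .6612 -.0235 .034 2.6
```

```text
t: 5.2
tool_pos: [0.6633, -0.0238, 0.0551]
orientation: [[-0.053, 0.999, 0.001], [0.999, 0.053, -0.0], [-0.0, 0.001, -1.0]]
wrist_force: [0.2, -0.2, -2.9]
width: 0.454
finger_force: 30.0
t 5.2 p [ 0.6633 -0.0238  0.0551] yaw 3.0 q6 -0.14 w 0.454 ff 30.0 Rz [ 0.001 -0.    -1.   ] F [ 0.2 -0.2 -2.9]
shift [ 0.05 -0.21  2.11] turn 0.008 rows 1
```

```bash
python3 -m inch '[[[2,0,-0.2,1,0,0,0],[2,0,-0.2,1.8,0,0,0],[2,0,-0.2,2.1,0,0,0],[2,0,-0.2,2.1,0,0,0],[2,0,-0.2,2.1,0,0,0]]]'; python3 go.py .6612 -.0235 .034 2.6
```

```text
t: 5.82
tool_pos: [0.6615, -0.0246, 0.0338]
orientation: [[-0.052, 0.999, 0.0], [0.999, 0.052, 0.0], [0.0, 0.0, -1.0]]
wrist_force: [-3.8, 1.2, 3.7]
width: 0.453
finger_force: 30.0
t 5.83 p [ 0.6615 -0.0246  0.0338] yaw 3.0 q6 -0.14 w 0.453 ff 30.0 Rz [ 0.  0. -1.] F [-3.8  1.2  3.7]
shift [ 0.12 -0.02 -0.02] turn 0.007 rows 1
```

```bash
python3 -m inch '[[[6,0,0,0,0,0,0],[6,0,0,0,0,0,0],[6,0,0,0,0,0,0],[6,0,0,-3,0,0,0],[6,0,0,-9,0,0,0]]]'; python3 -m inch '[[[6,0,0,-5,0,0,0],[6,0,0,-5,0,0,0]]]'; python3 go.py .38 -.27 .18 -88
```

```text
t: 6.45
tool_pos: [0.6596, -0.0246, 0.1198]
orientation: [[-0.052, 0.999, -0.007], [0.999, 0.052, 0.001], [0.001, -0.007, -1.0]]
wrist_force: [1.5, -1.0, 0.8]
width: 0.684
finger_force: 0.0
t: 6.7
tool_pos: [0.6637, -0.0248, 0.1799]
orientation: [[-0.052, 0.999, 0.011], [0.999, 0.052, -0.001], [-0.002, 0.011, -1.0]]
wrist_force: [-0.0, 0.9, 0.2]
width: 0.681
finger_force: 0.0
t 6.7 p [ 0.6637 -0.0248  0.1799] yaw 3.0 q6 -0.14 w 0.681 ff 0.0 Rz [ 0.011 -0.001 -1.   ] F [-0.   0.9  0.2]
shift [-23.01 -29.6   -0.3 ] turn -1.554 rows 9
```

```bash
python3 -m inch '[[[6,-3,-4,0,0,0,0.18],[6,-6,-8,0,0,0,0.36],[6,-9,-12,0,0,0,0.54],[6,-12,-16,0,0,0,0.72],[6,-15,-20,0,0,0,0.88]]]';python3 go.py .38 -.27 .18 -88
```

```text
t: 7.32
tool_pos: [0.4678, -0.1856, 0.1715]
orientation: [[0.74, 0.672, -0.001], [0.672, -0.74, 0.0], [-0.001, -0.001, -1.0]]
wrist_force: [0.1, -0.3, 0.5]
width: 0.678
finger_force: 0.0
t 7.33 p [ 0.4678 -0.1856  0.1715] yaw -47.7 q6 0.39 w 0.678 ff 0.0 Rz [-0.001  0.    -1.   ] F [ 0.1 -0.3  0.5]
shift [-12.18   0.34  -0.84] turn 0.703 rows 4
```

```bash
python3 -m inch '[[[6,-3,0.1,0,0,0,0.18],[6,-6,0.2,-0.5,0,0,0.36],[6,-9,0.3,-0.8,0,0,0.54],[6,-11.8,0.3,-0.8,0,0,0.7],[6,-11.8,0.3,-0.8,0,0,0.7]]]'; cat > val.py <<'E'
from h import *
c=cam("wrist");save(c,"w3.png");p=cloud(c);z=p[...,2];hsv=cv2.cvtColor(c["color"],cv2.COLOR_RGB2HSV)
b=(c["depth"]>0)&(np.hypot(p[...,0]-.371,p[...,1]+.287)<.06)
for lo,hi in((.006,.05),(.028,.034)):
    m=b&(z>lo)&(z<hi);r=cv2.minAreaRect((p[m][:,:2]*1000).astype(np.float32));print(m.sum(),np.round(r[0],1),np.round(r[1],1),round(r[2],1),p[m].max(0).round(4),p[m].min(0).round(4))
m=b&(z>.008)&(hsv[...,1]>110)&(hsv[...,2]>80);print("brass",p[m].mean(0))
E
python3 val.py; python3 go.py .371 -.287 .03 -88
```

```text
t: 7.95
tool_pos: [0.3835, -0.2676, 0.1799]
orientation: [[0.999, 0.041, -0.001], [0.041, -0.999, 0.001], [-0.001, -0.001, -1.0]]
wrist_force: [0.7, -0.5, 0.5]
width: 0.686
finger_force: 0.0
1423 [ 369.7 -287. ] [31.9 61.8] 86.5 [ 0.4007 -0.2702  0.04  ] [ 0.3389 -0.3028  0.0061]
1143 [ 369.  -286.9] [31.9 47.6] 86.5 [ 0.3933 -0.2702  0.034 ] [ 0.3448 -0.3028  0.028 ]
brass [ 0.39597143 -0.29048315  0.11210099]
t 8.0 p [ 0.3842 -0.267   0.18  ] yaw -87.5 q6 0.85 w 0.682 ff 0.0 Rz [-0.001  0.001 -1.   ] F [-0.1 -0.1  0.5]
shift [-1.4   1.96 15.  ] turn 0.009 rows 3
```

View pics/w3.png

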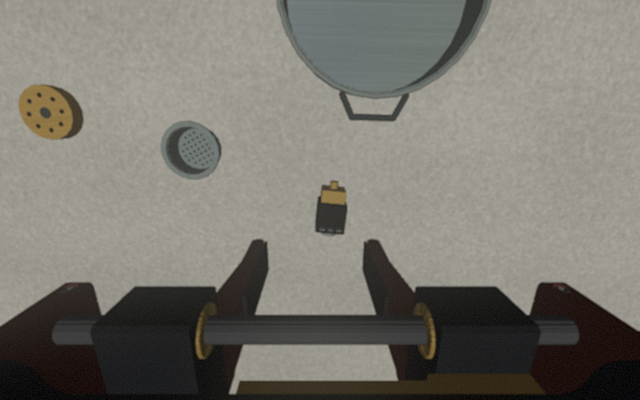

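Image w3: the valve is at (332,210) with its brass end toward the pan. Its measured size is 61.8×31.9 mm, centred at (0.3697, −0.287), yaw −3.5°. The basket is at (190,150), the shower block at (48,110) and the pan lug at (375,107). I'm grasping the upper half of the coil, so the fingertips stay above the tray walls when I set it down.

```bash
python3 -m inch '[[[6,-1.83,1.91,3,0,0,0.1],[6,-1.83,1.91,8,0,0,0.1],[6,-1.83,1.91,11,0,0,0.1],[6,-1.83,1.91,11,0,0,0.1],[6,-1.83,1.91,11,0,0,0.1]]]'; python3 go.py .3667 -.2868 .038 -93.5
```

```text
t: 8.62
tool_pos: [0.368, -0.2867, 0.0721]
orientation: [[0.998, -0.055, 0.001], [-0.055, -0.998, -0.001], [0.001, 0.001, -1.0]]
wrist_force: [-0.1, 0.0, 0.4]
width: 0.683
finger_force: 0.0
t 8.62 p [ 0.368  -0.2867  0.0721] yaw -93.2 q6 0.89 w 0.683 ff 0.0 Rz [ 0.001 -0.001 -1.   ] F [-0.1  0.   0.4]
shift [-0.14  0.02  3.41] turn 0.006 rows 1
```

```bash
python3 -m inch '[[[6,-0.1,0,2.5,0,0,0.006],[6,-0.1,0,3.3,0,0,0.006],[6,-0.1,0,3.3,0,0,0.006],[1,-0.1,0,3.3,0,0,0.006],[1,-0.1,0,3.3,0,0,0.006]]]'; python3 -m inch '[[[1,0,0,0,0,0,0],[1,0,0,0,0,0,0],[1,0,0,0,0,0,0]]]'; python3 go.py .3667 -.2868 .15 -93.5
```

```text
t: 9.25
tool_pos: [0.3665, -0.2871, 0.0389]
orientation: [[0.998, -0.063, 0.001], [-0.063, -0.998, -0.001], [0.001, 0.001, -1.0]]
wrist_force: [0.3, -0.3, -0.3]
width: 0.498
finger_force: 0.0
t: 9.62
tool_pos: [0.3663, -0.2867, 0.0384]
orientation: [[0.998, -0.063, 0.001], [-0.063, -0.998, -0.0], [0.001, 0.0, -1.0]]
wrist_force: [0.0, 1.3, 2.8]
width: 0.359
finger_force: 30.0
t 9.62 p [ 0.3663 -0.2867  0.0384] yaw -93.6 q6 0.9 w 0.359 ff 30.0 Rz [ 0.001 -0.    -1.   ] F [0.  1.3 2.8]
shift [ 4.000e-02  1.000e-02 -1.116e+01] turn -0.002 rows 2
```

```bash
python3 -m inch '[[[1,0,0,-3,0,0,0],[1,0,0,-8,0,0,0],[1,0,0,-11,0,0,0],[1,0,0,-11,0,0,0]]]'; python3 go.py .653 .0843 .14 -87.4
```

```text
t: 10.12
tool_pos: [0.3669, -0.2876, 0.15]
orientation: [[0.998, -0.063, 0.003], [-0.063, -0.998, -0.003], [0.003, 0.003, -1.0]]
wrist_force: [-0.3, 0.0, -2.2]
width: 0.359
finger_force: 30.0
t 10.12 p [ 0.3669 -0.2876  0.15  ] yaw -93.6 q6 0.9 w 0.359 ff 30.0 Rz [ 0.003 -0.003 -1.   ] F [-0.3  0.  -2.2]
shift [ 26.2  -38.93   0.97] turn -0.109 rows 8
```

```bash
python3 -m inch '[[[1,3.2,-4.8,0,0,0,-0.02],[1,6.5,-9.7,0,0,0,-0.04],[1,9.8,-14.6,0,0,0,-0.06],[1,13.1,-19.5,0,0,0,-0.08],[1,16.4,-24.4,0,0,0,-0.109]]]';python3 -m inch '[[[1,3.2,-4.5,0,0,0,0],[1,6.5,-9.3,0,0,0,0],[1,8.2,-11.8,0,0,0,0],[1,8.2,-11.8,0,0,0,0]]]'; python3 go.py .653 .0843 .043 -87.4
```

```text
t: 10.75
tool_pos: [0.5452, -0.0518, 0.1448]
orientation: [[0.999, 0.047, -0.004], [0.047, -0.999, 0.0], [-0.004, -0.0, -1.0]]
wrist_force: [-0.0, -0.1, -1.8]
width: 0.36
finger_force: 30.0
t: 11.25
tool_pos: [0.6211, 0.0701, 0.144]
orientation: [[0.999, 0.049, -0.005], [0.049, -0.999, -0.0], [-0.005, -0.0, -1.0]]
wrist_force: [0.3, -0.2, -2.4]
width: 0.358
finger_force: 30.0
t 11.25 p [0.6211 0.0701 0.144 ] yaw -87.2 q6 1.58 w 0.358 ff 30.0 Rz [-0.005 -0.    -1.   ] F [ 0.3 -0.2 -2.4]
shift [ 3.3  -1.27 10.08] turn 0.003 rows 2
```

```bash
python3 -m inch '[[[1,3.2,-1.2,0,0,0,0],[1,3.2,-1.2,3,0,0,0],[1,3.2,-1.2,7,0,0,0],[1,3.2,-1.2,8,0,0,0],[1,3.2,-1.2,8,0,0,0]]]'; python3 go.py .653 .0843 .0425 -87.4
```

```text
t: 11.88
tool_pos: [0.6522, 0.0808, 0.0667]
orientation: [[0.999, 0.045, -0.003], [0.045, -0.999, -0.0], [-0.003, 0.0, -1.0]]
wrist_force: [0.2, -0.8, -1.9]
width: 0.364
finger_force: 30.0
t 11.88 p [0.6522 0.0808 0.0667] yaw -87.4 q6 1.6 w 0.364 ff 30.0 Rz [-0.003 -0.    -1.   ] F [ 0.2 -0.8 -1.9]
shift [ 0.1  -0.35  2.42] turn -0.0 rows 1
```

```bash
python3 -m inch '[[[1,0.1,-0.35,0.8,0,0,0],[1,0.1,-0.35,1.8,0,0,0],[1,0.1,-0.35,2.35,0,0,0],[1,0.1,-0.35,2.35,0,0,0],[1,0.1,-0.35,2.35,0,0,0]]]'; python3 go.py .653 .0843 .0425 -87.4
```

```text
t: 12.5
tool_pos: [0.6541, 0.0851, 0.0447]
orientation: [[0.999, 0.046, 0.0], [0.046, -0.999, -0.0], [0.0, 0.0, -1.0]]
wrist_force: [0.6, -0.4, -1.1]
width: 0.361
finger_force: 30.0
t 12.5 p [0.6541 0.0851 0.0447] yaw -87.4 q6 1.6 w 0.361 ff 30.0 Rz [ 0. -0. -1.] F [ 0.6 -0.4 -1.1]
shift [-0.11  0.07  0.22] turn 0.0 rows 1
```

```bash
python3 -m inch '[[[1,0,0,0.15,0,0,0],[1,0,0,0.22,0,0,0],[1,0,0,0.22,0,0,0]]]'; python3 go.py .653 .0843 .0425 -87.4
```

```text
t: 12.88
tool_pos: [0.6541, 0.0851, 0.0425]
orientation: [[0.999, 0.046, 0.0], [0.046, -0.999, 0.0], [0.0, -0.0, -1.0]]
wrist_force: [-0.6, 0.5, -1.5]
width: 0.364
finger_force: 30.0
t 12.88 p [0.6541 0.0851 0.0425] yaw -87.4 q6 1.6 w 0.364 ff 30.0 Rz [ 0.  0. -1.] F [-0.6  0.5 -1.5]
shift [-0.11  0.08 -0.  ] turn 0.0 rows 1
```

```bash
python3 -m inch '[[[1,0,0,0.04,0,0,0],[4.6,0,0,0.04,0,0,0],[4.6,0,0,0.04,0,0,0],[4.6,0,0,0.04,0,0,0],[4.6,0,0,-1,0,0,0]]]';python3 -m inch '[[[4.6,0,0,-4,0,0,0],[8,0,0,-10,0,0,0],[8,0,0,-13,0,0,0],[8,-5,0,-14,0,0,0]]]'; python3 go.py .49 .01 .18 -90
```

```text
t: 13.5
tool_pos: [0.6533, 0.085, 0.0514]
orientation: [[0.999, 0.046, -0.002], [0.046, -0.999, -0.0], [-0.002, 0.0, -1.0]]
wrist_force: [-0.7, 0.2, 0.3]
width: 0.526
finger_force: 0.0
t: 14.0
tool_pos: [0.606, 0.0827, 0.1941]
orientation: [[0.999, 0.045, 0.003], [0.045, -0.999, 0.0], [0.003, -0.0, -1.0]]
wrist_force: [-0.6, -0.1, 0.0]
width: 0.826
finger_force: 0.0
t 14.0 p [0.606  0.0827 0.1941] yaw -87.4 q6 1.61 w 0.826 ff 0.0 Rz [ 0.003  0.    -1.   ] F [-0.6 -0.1  0. ]
shift [-11.92   6.74   1.37] turn 0.045 rows 3
```

```bash
python3 -m inch '[[[8,-5,2.7,0,0,0,0.045],[8,-10,5.4,0.5,0,0,0.045],[8,-12,6.7,1,0,0,0.045],[8,-12,6.7,1,0,0,0.045],[8,-12,6.7,1,0,0,0.045]]]'; cat > sh.py <<'E'
from h import *
c=cam("wrist");save(c,"w4.png");p=cloud(c);z=p[...,2]
def disc(n,x,y,lo,hi,R=.05):
    m=(c["depth"]>0)&(np.hypot(p[...,0]-x,p[...,1]-y)<R)&(z>lo)&(z<hi)
    q=(p[m]*1000).astype(np.float32)
    if len(q)<30: print(n,"none");return
    ct,r=cv2.minEnclosingCircle(q[:,:2]);b=cv2.minAreaRect(q[:,:2]);print(n,m.sum(),np.round(ct,1),"R",round(r,1),"rect",np.round(b[0],1),np.round(b[1],1),round(b[2],1),"z",np.percentile(q[:,2],[5,50,95]).round(1))
disc("shower",.461,.010,.011,.018)
disc("basket",.4285,-.138,.021,.030)
disc("gasket",.419,.152,.006,.013)
disc("valve",.656,.084,.03,.04);disc("pump",.661,-.024,.04,.048,.06)
E
python3 sh.py;  python3 go.py .461 .010 .1 -90
```

```text
t: 14.62
tool_pos: [0.4879, 0.0107, 0.1831]
orientation: [[1.0, 0.001, 0.002], [0.001, -1.0, 0.0], [0.002, -0.0, -1.0]]
wrist_force: [-0.3, -1.4, 0.3]
width: 0.913
finger_force: 0.0
t 14.68 p [0.488  0.0109 0.1828] yaw -89.9 q6 1.52 w 0.908 ff 0.0 Rz [ 0.001  0.    -1.   ] F [ 0.7 -0.1  0.2]
shift [-2.71  0.08  8.28] turn 0.001 rows 2Traceback (most recent call last):
  File "sh.py", line 8, in <module>
    disc("shower",.461,.010,.011,.018)
    ~~~~^^^^^^^^^^^^^^^^^^^^^^^^^^^^^^
  File "sh.py", line 7, in disc
    ct,r=cv2.minEnclosingCircle(q[:,:2]);b=cv2.minAreaRect(q[:,:2]);print(n,m.sum(),np.round(ct,1),"R",round(r,1),"rect",np.round(b[0],1),np.round(b[1],1),round(b[2],1),"z",np.percentile(q[:,2],[5,50,95]).round(1))
         ~~~~~~~~~~~~~~~~~~~~~~^^^^^^^^^
cv2.error: OpenCV(4.12.0) /io/opencv/modules/imgproc/src/shapedescr.cpp:201: error: (-215:Assertion failed) count >= 0 && (depth == CV_32F || depth == CV_32S) in function 'minEnclosingCircle'
```

View pics/w4.png

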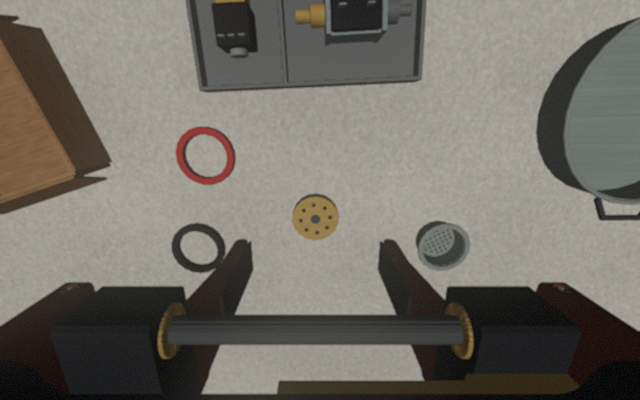

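Image w4: the pump lies flat in the long bay at (350,15) and the valve in the short bay at (235,25). The shower block is at (315,217), the basket at (442,245) and the black gasket at (198,247).

```bash
sed -i 's/q\[:,:2\]/np.ascontiguousarray(q[:,:2])/g; s/save(c,"w4.png");//' sh.py; python3 sh.py
```

```text
shower 1607 [459.3   9.8] R 26.9 rect [459.3   9.8] [53.3 52.2] 1.4 z [14.1 15.4 16.6]
basket 847 [ 427.6 -138.2] R 30.2 rect [ 427.8 -137.6] [59.3 58.6] 31.1 z [22.3 26.3 27.5]
gasket 976 [417.3 152.6] R 32.3 rect [418.1 152.2] [62.7 63.2] 0.8 z [ 7.  10.  11.4]
valve 1676 [650.   83.7] R 23.1 rect [650.2  83.7] [37.6 32.3] 2.4 z [32.8 35.9 37.5]
pump 2003 [652.8 -24.9] R 28.3 rect [653.3 -25.1] [26.7 52.3] 2.8 z [41.  43.3 46.7]
```

```bash
python3 -m inch '[[[8,-2.85,0.1,4,0,0,0],[8,-2.85,0.1,9,0,0,0],[8,-2.85,0.1,13,0,0,0],[8,-2.85,0.1,13,0,0,0],[8,-2.85,0.1,13,0,0,0]]]'; python3 go.py .4595 .0098 .024 -90
```

```text
t: 15.35
tool_pos: [0.4599, 0.0096, 0.054]
orientation: [[1.0, 0.001, 0.002], [0.001, -1.0, -0.0], [0.002, 0.0, -1.0]]
wrist_force: [-0.5, 0.7, -0.4]
width: 0.912
finger_force: 0.0
t 15.35 p [0.4599 0.0096 0.054 ] yaw -89.9 q6 1.52 w 0.912 ff 0.0 Rz [ 0.002 -0.    -1.   ] F [-0.5  0.7 -0.4]
shift [-0.04 -0.02  3.  ] turn 0.001 rows 1
```

```bash
python3 -m inch '[[[8,0,0,2,0,0,0],[8,0,0,2.95,0,0,0],[8,0,0,2.95,0,0,0],[3,0,0,2.95,0,0,0],[3,0,0,2.95,0,0,0]]]'; python3 -m inch '[[[3,0,0,0,0,0,0],[3,0,0,0,0,0,0],[3,0,0,0,0,0,0]]]'; python3 go.py .577 -.318 .15 -90
```

```text
t: 15.98
tool_pos: [0.4592, 0.0093, 0.0236]
orientation: [[1.0, 0.001, 0.001], [0.001, -1.0, -0.0], [0.001, 0.0, -1.0]]
wrist_force: [0.3, 0.7, 0.4]
width: 0.721
finger_force: 0.0
t: 16.35
tool_pos: [0.459, 0.0096, 0.0233]
orientation: [[1.0, 0.001, 0.001], [0.001, -1.0, 0.0], [0.001, -0.0, -1.0]]
wrist_force: [-0.3, 0.8, 3.5]
width: 0.607
finger_force: 30.0
t 16.35 p [0.459  0.0096 0.0233] yaw -90.0 q6 1.52 w 0.607 ff 30.0 Rz [ 0.001  0.    -1.   ] F [-0.3  0.8  3.5]
shift [ 11.78  32.76 -12.68] turn 0.001 rows 6
```

```bash
python3 -m inch '[[[3,0,0,-3,0,0,0],[3,0,0,-8,0,0,0],[3,0,0,-13,0,0,0],[3,0,2,-15,0,0,0],[3,1,7,-15,0,0,0]]]';  python3 -m inch '[[[3,2.3,5,0,0,0,0],[3,4.6,10,0,0,0,0],[3,6.9,15,0,0,0,0],[3,9.2,20,0,0,0,0],[3,10.6,25,0,0,0,0]]]'; python3 -m inch '[[[3,0,0,0,0,0,0],[3,0,0,0,0,0,0]]]'; cat > pan.py <<'E'
from h import *
c=cam("wrist");p=cloud(c);z=p[...,2]
m=(c["depth"]>0)&(z>.039)&(z<.045)&(np.hypot(p[...,0]-.577,p[...,1]+.317)<.098)
m&=np.hypot(p[...,0]-.577,p[...,1]+.317)>.075
q=p[m][:,:2]
for _ in range(10):
    s=np.linalg.lstsq(np.c_[2*q,np.ones(len(q))],(q**2).sum(1),rcond=None)[0];r=np.sqrt(s[2]+s[:2]@s[:2]);d=abs(np.hypot(*(q-s[:2]).T)-r);q=q[d<max(.003,np.percentile(d,90))]
print("pan",len(q),s[:2].round(4),r.round(4), q.min(0).round(3),q.max(0).round(3))
f=p[(c["depth"]>0)&(np.hypot(p[...,0]-.577,p[...,1]+.317)<.06)&(z<.02)];print("floor",np.median(f[:,2]),len(f))
E
python3 pan.py; python3 go.py .615 -.318 .1 -90
```

```text
t: 16.98
tool_pos: [0.4695, -0.0604, 0.1748]
orientation: [[1.0, 0.004, 0.004], [0.004, -1.0, -0.001], [0.004, 0.001, -1.0]]
wrist_force: [1.5, -0.7, -2.8]
width: 0.609
finger_force: 30.0
t: 17.6
tool_pos: [0.5752, -0.3122, 0.1709]
orientation: [[1.0, 0.001, -0.002], [0.001, -1.0, 0.001], [-0.002, -0.001, -1.0]]
wrist_force: [0.3, -0.3, -1.3]
width: 0.602
finger_force: 30.0
t: 17.85
tool_pos: [0.5745, -0.3102, 0.1714]
orientation: [[1.0, 0.0, -0.002], [0.0, -1.0, 0.002], [-0.002, -0.002, -1.0]]
wrist_force: [0.1, -0.1, -2.7]
width: 0.608
finger_force: 30.0
pan 2541 [ 0.5766 -0.3181] 0.0879 [ 0.513 -0.409] [ 0.667 -0.227]
floor 0.004418661889658532 7510
t 17.9 p [ 0.5747 -0.3097  0.1721] yaw -89.9 q6 1.02 w 0.608 ff 30.0 Rz [-0.001  0.001 -1.   ] F [-0.1  1.3 -2.2]
shift [4.04 0.84 7.21] turn 0.001 rows 2
```

```bash
python3 -m inch '[[[3,3.95,0.8,2,0,0,0],[3,3.95,0.8,7,0,0,0],[3,3.95,0.8,11,0,0,0],[3,3.95,0.8,12,0,0,0],[3,3.95,0.8,12,0,0,0]]]'; python3 go.py .6145 -.318 .0275 -90
```

```text
t: 18.52
tool_pos: [0.6146, -0.3177, 0.0536]
orientation: [[1.0, 0.002, 0.0], [0.002, -1.0, -0.0], [0.0, 0.0, -1.0]]
wrist_force: [1.1, -0.5, -1.7]
width: 0.611
finger_force: 30.0
t 18.52 p [ 0.6146 -0.3177  0.0536] yaw -89.9 q6 1.04 w 0.611 ff 30.0 Rz [ 0. -0. -1.] F [ 1.1 -0.5 -1.7]
shift [-0.01  0.03  2.61] turn 0.002 rows 1
```

```bash
python3 -m inch '[[[3,0,0,1,0,0,0],[3,0,0,2,0,0,0],[3,0,0,2.5,0,0,0],[3,0,0,2.5,0,0,0],[3,0,0,2.5,0,0,0]]]'; python3 go.py .6145 -.318 .0275 -90
```

```text
t: 19.15
tool_pos: [0.6145, -0.3186, 0.0278]
orientation: [[1.0, 0.001, 0.0], [0.001, -1.0, -0.0], [0.0, 0.0, -1.0]]
wrist_force: [0.4, 0.8, -2.3]
width: 0.607
finger_force: 30.0
t 19.15 p [ 0.6145 -0.3186  0.0278] yaw -90.0 q6 1.04 w 0.607 ff 30.0 Rz [ 0. -0. -1.] F [ 0.4  0.8 -2.3]
shift [-0.   -0.06  0.03] turn 0.001 rows 1
```

Releasing the shower block, then going to the basket at (0.4277, −0.138).

```bash
python3 -m inch '[[[3,0,0,0.05,0,0,0],[7,0,0,0.05,0,0,0],[7,0,0,0.05,0,0,0],[7,0,0,0.05,0,0,0],[7,0,0,-2,0,0,0]]]'; python3 -m inch '[[[7,0,0,-5,0,0,0],[8.5,0,0,-10,0,0,0],[8.5,-5,-3,-11,0,0,0],[8.5,-10,-6,-11,0,0,0],[8.5,-14,-10,-11,0,0,0]]]'; python3 go.py .4277 -.138 .1 -90
```

```text
t: 19.77
tool_pos: [0.6134, -0.3178, 0.0462]
orientation: [[1.0, 0.001, -0.004], [0.001, -1.0, 0.002], [-0.004, -0.002, -1.0]]
wrist_force: [-0.1, 0.1, 0.2]
width: 0.796
finger_force: 0.0
t: 20.4
tool_pos: [0.4731, -0.2183, 0.1599]
orientation: [[1.0, -0.0, 0.003], [-0.0, -1.0, -0.002], [0.003, 0.002, -1.0]]
wrist_force: [0.8, 0.7, 1.6]
width: 0.966
finger_force: 0.0
t 20.4 p [ 0.4731 -0.2183  0.1599] yaw -90.0 q6 1.07 w 0.966 ff 0.0 Rz [ 0.003 -0.002 -1.   ] F [0.8 0.7 1.6]
shift [-4.56 -8.04  5.97] turn -0.0 rows 2
```

```bash
python3 -m inch '[[[8.5,-2.3,-4,0,0,0,0],[8.5,-4.55,-8,1,0,0,0],[8.5,-4.55,-8,5,0,0,0],[8.5,-4.55,-8,9,0,0,0],[8.5,-4.55,-8,9,0,0,0]]]'; python3 -m inch '[[[8.5,0,0,0,0,0,0]]]'; python3 go.py .4277 -.138 .027 -90
```

```text
t: 21.02
tool_pos: [0.4273, -0.1379, 0.0663]
orientation: [[1.0, 0.001, -0.004], [0.001, -1.0, 0.002], [-0.004, -0.002, -1.0]]
wrist_force: [-0.3, -0.1, 0.2]
width: 0.966
finger_force: 0.0
t: 21.15
tool_pos: [0.4298, -0.1391, 0.0702]
orientation: [[1.0, 0.001, 0.003], [0.001, -1.0, -0.001], [0.003, 0.001, -1.0]]
wrist_force: [-0.3, -0.7, 0.6]
width: 0.967
finger_force: 0.0
t 21.15 p [ 0.4298 -0.1391  0.0702] yaw -90.0 q6 1.18 w 0.967 ff 0.0 Rz [ 0.003 -0.001 -1.   ] F [-0.3 -0.7  0.6]
shift [-0.22 -0.11  4.32] turn 0.001 rows 1
```

```bash
python3 -m inch '[[[8.5,-0.1,-0.05,2.5,0,0,0],[8.5,-0.1,-0.05,4.2,0,0,0],[8.5,-0.1,-0.05,4.2,0,0,0],[8.5,-0.1,-0.05,4.2,0,0,0]]]'; python3 go.py .4277 -.138 .027 -90
```

```text
t: 21.65
tool_pos: [0.4284, -0.1384, 0.0268]
orientation: [[1.0, 0.001, 0.001], [0.001, -1.0, -0.0], [0.001, 0.0, -1.0]]
wrist_force: [0.1, -0.6, -0.9]
width: 0.967
finger_force: 0.0
t 21.65 p [ 0.4284 -0.1384  0.0268] yaw -90.0 q6 1.18 w 0.967 ff 0.0 Rz [ 0.001 -0.    -1.   ] F [ 0.1 -0.6 -0.9]
shift [-0.07 -0.04 -0.02] turn 0.001 rows 1
```

```bash
python3 -m inch '[[[5,-0.06,0,0,0,0,0],[5,-0.06,0,0,0,0,0],[5,-0.06,0,0,0,0,0],[5,-0.06,0,0,0,0,0],[5,-0.06,0,0,0,0,0]]]'; python3 -m inch '[[[5,0,0,-1,0,0,0],[5,0,0,-4,0,0,0],[5,0,0,-8,0,0,0],[5,0,0,-12,0,0,0],[5,0,0,-12,0,0,0]]]'; python3 go.py .5386 -.318 .13 -90
python3 - <<'E'
from h import *
c=cam("wrist");save(c,"w5.png")
E
```

```text
t: 22.28
tool_pos: [0.4274, -0.1382, 0.026]
orientation: [[1.0, 0.001, 0.0], [0.001, -1.0, -0.0], [0.0, 0.0, -1.0]]
wrist_force: [-0.5, 0.2, 1.9]
width: 0.662
finger_force: 30.0
t: 22.9
tool_pos: [0.4288, -0.1388, 0.1499]
orientation: [[1.0, 0.001, 0.007], [0.001, -1.0, -0.003], [0.007, 0.003, -1.0]]
wrist_force: [0.2, 0.2, -0.3]
width: 0.659
finger_force: 30.0
t 22.9 p [ 0.4288 -0.1388  0.1499] yaw -90.0 q6 1.18 w 0.659 ff 30.0 Rz [ 0.007 -0.003 -1.   ] F [ 0.2  0.2 -0.3]
shift [10.95 17.92  2.12] turn 0.001 rows 4
```

View pics/w5.png

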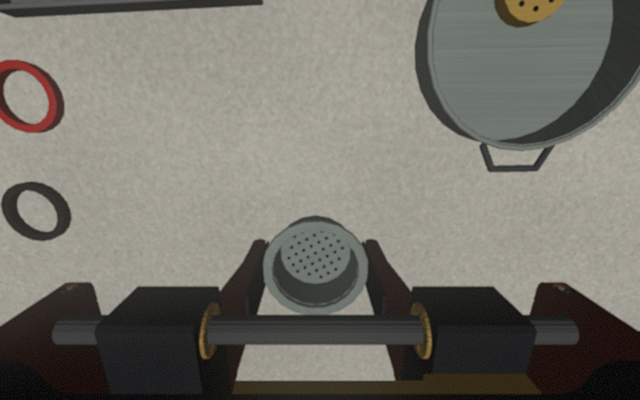

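Image w5: the basket hangs level, mouth up, between the pads at (315,265). The shower block lies flat in the pan at (535,5).

```bash
python3 -m inch '[[[5,2.7,4.4,0,0,0,0],[5,5.4,8.9,0,0,0,0],[5,8.1,13.3,0,0,0,0],[5,10.9,17.9,0,0,0,0],[5,10.9,17.9,2,0,0,0]]]'; python3 -m inch '[[[5,0,0,1,0,0,0],[5,0,0,5,0,0,0],[5,0,0,7,0,0,0],[5,0,0,7,0,0,0]]]'; python3 go.py .5386 -.318 .03 -90
```

```text
t: 23.58
tool_pos: [0.5368, -0.3197, 0.1226]
orientation: [[1.0, -0.002, -0.002], [-0.002, -1.0, 0.001], [-0.002, -0.001, -1.0]]
wrist_force: [-0.7, 0.4, -1.1]
width: 0.662
finger_force: 30.0
t: 24.08
tool_pos: [0.535, -0.3155, 0.0537]
orientation: [[1.0, 0.002, -0.003], [0.002, -1.0, 0.002], [-0.003, -0.002, -1.0]]
wrist_force: [-0.2, -0.5, -0.1]
width: 0.66
finger_force: 30.0
t 24.07 p [ 0.535  -0.3155  0.0537] yaw -89.9 q6 0.98 w 0.66 ff 30.0 Rz [-0.003  0.002 -1.   ] F [-0.2 -0.5 -0.1]
shift [0.37 0.25 2.37] turn 0.002 rows 1
```

```bash
python3 -m inch '[[[5,0.2,0.15,1,0,0,0],[5,0.2,0.15,1.8,0,0,0],[5,0.2,0.15,2.2,0,0,0],[5,0.2,0.15,2.2,0,0,0],[5,0.2,0.15,2.2,0,0,0]]]'; python3 go.py .5386 -.318 .03 -90
```

```text
t: 24.7
tool_pos: [0.5385, -0.3187, 0.0341]
orientation: [[1.0, 0.001, 0.0], [0.001, -1.0, -0.0], [0.0, 0.0, -1.0]]
wrist_force: [-0.4, -0.2, -0.9]
width: 0.659
finger_force: 30.0
t 24.7 p [ 0.5385 -0.3187  0.0341] yaw -90.0 q6 0.98 w 0.659 ff 30.0 Rz [ 0. -0. -1.] F [-0.4 -0.2 -0.9]
shift [ 0.01 -0.07  0.41] turn 0.001 rows 1
```

```bash
python3 -m inch '[[[5,0,0,0.3,0,0,0],[5,0,0,0.42,0,0,0],[5,0,0,0.42,0,0,0]]]'; python3 go.py .5386 -.318 .03 -90
```

```text
t: 25.08
tool_pos: [0.5384, -0.3187, 0.0301]
orientation: [[1.0, 0.001, 0.0], [0.001, -1.0, -0.0], [0.0, 0.0, -1.0]]
wrist_force: [-0.5, 0.1, 3.8]
width: 0.66
finger_force: 30.0
t 25.07 p [ 0.5384 -0.3187  0.0301] yaw -90.0 q6 0.98 w 0.66 ff 30.0 Rz [ 0. -0. -1.] F [-0.5  0.1  3.8]
shift [ 0.02 -0.07  0.01] turn 0.001 rows 1
```

```bash
python3 -m inch '[[[7.4,0,0,0,0,0,0],[7.4,0,0,0,0,0,0],[7.4,0,0,0,0,0,0],[7.4,0,0,-2,0,0,0],[7.4,0,0,-6,0,0,0]]]'; python3 -m inch '[[[7.4,0,0,-5,0,0,0],[8.7,-1,-4,-8,0,0,0],[8.7,-2,-9,-9,0,0,0],[8.7,-3.3,-14,-9,0,0,0],[8.7,-4.6,-19,-9,0,0,0]]]'; python3 -m inch '[[[8.7,-1.3,-5,0,0,0,0],[8.7,-2.6,-10,0,0,0,0],[8.7,-4,-15,0,0,0,0],[8.7,-5.3,-20,0,0,0,0],[8.7,-6.6,-25,0,0,0,0]]]'; python3 go.py .4177 .1524 .08 -90
```

```text
t: 25.7
tool_pos: [0.5375, -0.318, 0.0892]
orientation: [[1.0, 0.001, -0.003], [0.001, -1.0, 0.002], [-0.003, -0.002, -1.0]]
wrist_force: [-0.5, -0.0, 0.2]
width: 0.841
finger_force: 0.0
t: 26.32
tool_pos: [0.4919, -0.1273, 0.1817]
orientation: [[1.0, 0.001, 0.003], [0.001, -1.0, -0.001], [0.003, 0.001, -1.0]]
wrist_force: [0.4, 0.5, -0.4]
width: 0.985
finger_force: 0.0
t: 26.95
tool_pos: [0.4255, 0.1229, 0.1815]
orientation: [[1.0, 0.001, 0.003], [0.001, -1.0, 0.001], [0.003, -0.001, -1.0]]
wrist_force: [0.6, 0.2, -0.7]
width: 0.99
finger_force: 0.0
t 26.95 p [0.4255 0.1229 0.1815] yaw -90.0 q6 1.77 w 0.99 ff 0.0 Rz [ 0.003  0.001 -1.   ] F [ 0.6  0.2 -0.7]
shift [-0.81 -2.95 10.14] turn 0.001 rows 2
```

```bash
python3 -m inch '[[[8.7,-0.8,-2.95,1,0,0,0],[8.7,-0.8,-2.95,6,0,0,0],[8.7,-0.8,-2.95,10,0,0,0],[8.7,-0.8,-2.95,10,0,0,0],[8.7,-0.8,-2.95,10,0,0,0]]]'; python3 -m inch '[[[8.7,0,0,3,0,0,0],[8.7,0,0,4.8,0,0,0],[8.7,0,0,4.8,0,0,0],[8.7,0,0,4.8,0,0,0]]]';  python3 go.py .4177 .1524 .0235 -90
```

```text
t: 27.58
tool_pos: [0.419, 0.151, 0.0822]
orientation: [[1.0, 0.001, 0.003], [0.001, -1.0, 0.001], [0.003, -0.001, -1.0]]
wrist_force: [0.7, -0.7, 0.2]
width: 0.989
finger_force: 0.0
t: 28.08
tool_pos: [0.4187, 0.151, 0.0329]
orientation: [[1.0, 0.001, 0.002], [0.001, -1.0, 0.0], [0.002, -0.0, -1.0]]
wrist_force: [-0.4, 0.4, 0.2]
width: 0.988
finger_force: 0.0
t 28.07 p [0.4187 0.151  0.0329] yaw -90.0 q6 1.84 w 0.988 ff 0.0 Rz [ 0.002  0.    -1.   ] F [-0.4  0.4  0.2]
shift [-0.1  -0.14  0.94] turn 0.001 rows 1
```

```bash
python3 -m inch '[[[8.7,-0.1,-0.14,0.8,0,0,0],[8.7,-0.1,-0.14,0.9,0,0,0],[5,-0.1,-0.14,0.9,0,0,0],[5,-0.1,-0.14,0.9,0,0,0],[5,-0.1,-0.14,0.9,0,0,0]]]'; python3 -m inch '[[[5,0,0,0,0,0,0],[5,0,0,0,0,0,0],[5,0,0,-3,0,0,0],[5,0,0,-8,0,0,0],[5,0,0,-13,0,0,0]]]'; cat > ct.py <<'E'
from h import *
import sys
c=cam("wrist");save(c,sys.argv[1]);p=cloud(c);z=p[...,2]
m=(c["depth"]>0)&(z>.045)&(z<.054)&(abs(p[...,0]-.563)<.13)&(abs(p[...,1]-.33)<.13)
q=np.ascontiguousarray((p[m][:,:2]*1000).astype(np.float32));print(cv2.minAreaRect(q),len(q))
E
python3 ct.py w6.png; python3 go.py .563 .330 .15 -73
```

```text
t: 28.7
tool_pos: [0.417, 0.1522, 0.0226]
orientation: [[1.0, 0.001, 0.0], [0.001, -1.0, 0.0], [0.0, -0.0, -1.0]]
wrist_force: [0.1, 0.2, 0.0]
width: 0.704
finger_force: 30.0
t: 29.32
tool_pos: [0.4166, 0.1521, 0.1536]
orientation: [[1.0, 0.001, -0.001], [0.001, -1.0, -0.0], [-0.001, 0.0, -1.0]]
wrist_force: [0.7, -0.3, -0.1]
width: 0.707
finger_force: 30.0
((532.0957641601562, 319.87274169921875), (85.31039428710938, 148.6656951904297), 17.064355850219727) 4433
t 29.38 p [0.4191 0.1528 0.1616] yaw -90.0 q6 1.84 w 0.707 ff 30.0 Rz [ 0.01   0.003 -1.   ] F [ 1.2 -0.5  5.2]
shift [ 14.39 -17.7    1.35] turn -0.296 rows 4
```

View pics/w6.png

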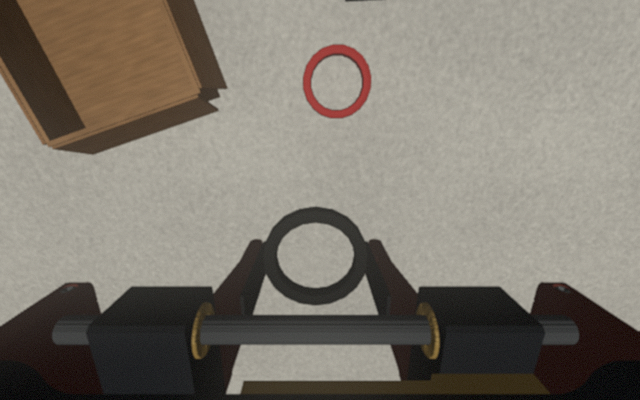

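Image w6: the black ring is held flat at (315,255) and the red one stays at (337,80). The carton is partly in view. I'm carrying the ring over the carton and measuring it again there.

```bash
python3 -m inch '[[[5,3.5,-4.4,0,0,0,-0.07],[5,7,-8.8,0,0,0,-0.14],[5,10.5,-13.2,0,0,0,-0.22],[5,13.5,-16.5,0,0,0,-0.296],[5,13.5,-16.5,0,0,0,-0.296]]]'; python3 -m inch '[[[5,0,0,0,0,0,0],[5,0,0,0,0,0,0]]]'; python3 ct.py w7.png; python3 go.py .563 .330 .045 -73
```

```text
t: 30.0
tool_pos: [0.5523, 0.3189, 0.1493]
orientation: [[0.956, 0.294, -0.004], [0.294, -0.956, -0.002], [-0.004, 0.001, -1.0]]
wrist_force: [-0.3, -0.9, 0.2]
width: 0.706
finger_force: 30.0
t: 30.25
tool_pos: [0.5515, 0.3165, 0.1534]
orientation: [[0.957, 0.291, 0.001], [0.291, -0.957, 0.0], [0.001, -0.0, -1.0]]
wrist_force: [0.3, 0.3, -0.4]
width: 0.708
finger_force: 30.0
((563.86376953125, 330.4657897949219), (148.18446350097656, 147.33018493652344), 17.7761287689209) 4880
t 30.3 p [0.5516 0.3165 0.1536] yaw -73.1 q6 1.74 w 0.709 ff 30.0 Rz [ 0.001  0.001 -1.   ] F [-0.1 -0.5 -0.8]
shift [ 1.47 -0.95 10.86] turn -0.001 rows 2
```

View pics/w7.png

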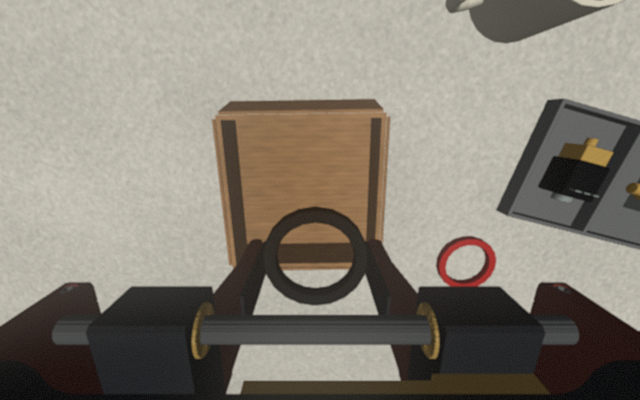

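Image w7: the carton is at (300,190), squared to the jaws, with its centre at (0.564, 0.3305). The valve is flat in the short bay at (580,170).

```bash
python3 -m inch '[[[5,1.55,-1,0,0,0,0],[5,1.55,-1,2,0,0,0],[5,1.55,-1,6,0,0,0],[5,1.55,-1,9,0,0,0],[5,1.55,-1,11,0,0,0]]]'; python3 -m inch '[[[5,0,0,0,0,0,0],[7.8,0,0,0,0,0,0],[7.8,0,0,0,0,0,0],[7.8,0,0,0,0,0,0]]]'; python3 -m inch '[[[7.8,0,0,-4,0,0,0],[7.8,0,0,-9,0,0,0],[7.8,0,0,-14,0,0,0],[7.8,0,0,-18,0,0,0],[7.8,0,0,-18,0,0,0]]]'; python3 -m inch '[[[7.8,-6,0,0,0,0,0],[7.8,-12,0,0,0,0,0],[7.8,-12,0,0,0,0,0],[7.8,-12,0,0,0,0,0]]]'
python3 - <<'E'
from h import *
a=cam("scene");save(a,"s9.png")
C={"scene":a,"side":cam("side"),"wrist":cam("wrist")}
save(C["wrist"],"w9.png")
for n,c in C.items():
    p=cloud(c);z=p[...,2];V=c["depth"]>0
    off=.003 if n=="scene" else 0
    def q(nm,x,y,R,lo,hi):
        m=V&(np.hypot(p[...,0]-x,p[...,1]-y)<R)&(z>lo+off)&(z<hi+off)
        if m.sum()>20: print(n,nm,m.sum(),p[m].mean(0).round(4),np.percentile(p[m][:,2],[5,95]).round(4))
    q("basket rim",.5386,-.318,.035,.025,.036);q("shower",.6145,-.318,.03,.012,.03);q("gasket",.564,.33,.05,.008,.03);q("pump",.661,-.024,.06,.03,.06);q("valve",.656,.085,.05,.025,.06);q("mug",.78,.205,.06,.08,.1)
E
python3 go.py .5 .3 .2 -73
```

```text
t: 30.92
tool_pos: [0.5622, 0.3301, 0.0395]
orientation: [[0.956, 0.292, -0.003], [0.292, -0.956, -0.002], [-0.003, 0.001, -1.0]]
wrist_force: [0.1, 0.4, 0.6]
width: 0.71
finger_force: 30.0
t: 31.42
tool_pos: [0.5643, 0.3317, 0.0438]
orientation: [[0.956, 0.292, 0.002], [0.292, -0.956, 0.001], [0.002, -0.0, -1.0]]
wrist_force: [0.2, 0.1, -0.4]
width: 0.886
finger_force: 0.0
t: 32.05
tool_pos: [0.565, 0.3322, 0.2283]
orientation: [[0.956, 0.293, 0.008], [0.293, -0.956, 0.004], [0.009, -0.002, -1.0]]
wrist_force: [0.6, -0.1, -0.3]
width: 0.89
finger_force: 0.0
t: 32.55
tool_pos: [0.4492, 0.2964, 0.2222]
orientation: [[0.956, 0.293, 0.001], [0.293, -0.956, 0.0], [0.001, 0.0, -1.0]]
wrist_force: [0.6, 1.2, -0.3]
width: 0.888
finger_force: 0.0
scene basket rim 116 [ 0.541  -0.3169  0.0309] [0.0285 0.0333]
scene shower 258 [ 0.6168 -0.3163  0.0203] [0.0172 0.0228]
scene gasket 351 [0.5671 0.3325 0.0151] [0.012 0.018]
scene pump 477 [ 0.6645 -0.0204  0.0429] [0.0342 0.0485]
scene valve 314 [0.6584 0.0873 0.0362] [0.0305 0.0401]
scene mug 459 [0.7827 0.2076 0.0895] [0.0843 0.093 ]
side basket rim 330 [ 0.5389 -0.3214  0.0285] [0.026  0.0303]
side shower 646 [ 0.6139 -0.3227  0.0176] [0.0149 0.0194]
side gasket 46 [0.5586 0.3457 0.0113] [0.0093 0.0134]
side pump 352 [ 0.6586 -0.0323  0.0396] [0.0311 0.0449]
side valve 175 [0.6519 0.078  0.0323] [0.026  0.0364]
side mug 189 [0.7797 0.2013 0.085 ] [0.0809 0.0891]
wrist gasket 1208 [0.5651 0.3307 0.0139] [0.0122 0.0155]
wrist pump 613 [0.6524 0.0055 0.0347] [0.0303 0.0431]
wrist valve 1868 [0.6529 0.0869 0.0343] [0.0271 0.0378]
t 32.7 p [0.4501 0.2966 0.2224] yaw -73.0 q6 1.79 w 0.886 ff 0.0 Rz [ 0. -0. -1.] F [-1.1 -0.  -0.3]
shift [4.87 1.13 2.24] turn -0.0 rows 1
```

View pics/s9.png

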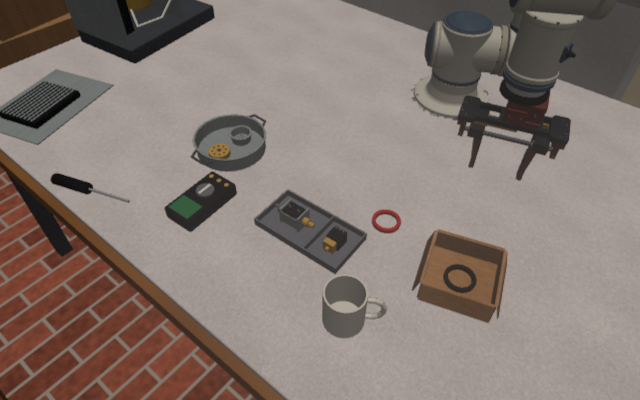

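View pics/w9.png

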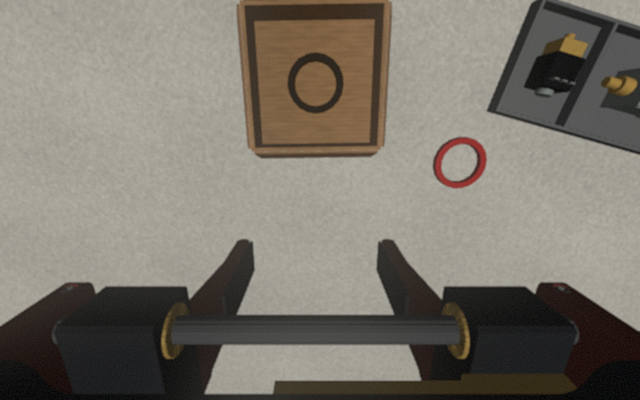

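The final views show all five parts placed. In the scene view, the basket (241,133) and shower block (219,152) lie side by side in the pan, and the pump (293,210) and valve (336,240) are in their bays. The gasket is flat mid-carton at (460,278), and the mug and meter haven't moved. The heights agree with parts lying flat on each floor.

```bash
python3 -m inch '[[[7.8,0,0,0,0,0,0],[7.8,0,0,0,0,0,0]]]' >/dev/null; python3 -c "from plant import arm; print(arm.job_done())"
```

```text
the job is handed in; nothing more can be done
None
```

I sorted all five parts as asked and handed the job in at about 33 s of the 128 s allowed. The final pictures show each part in its place, though the hand-in gave no verdict.

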